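# Find the rocking cap on the chip carrier and press it home

## Robot

A 7-joint arm with a two-finger parallel gripper is mounted at the origin on the work surface. World frame = base frame: x ahead of the robot, y to its left, z up, the work surface at z = 0. Lengths are in m, angles in rad, forces in N, time in s.
With the tool pointing down it reaches from about 0.425 to 0.95 m from the base axis. Payload 4.7 kg.
Tool frame: the origin (TCP) lies at the very end of the fingers, on their centre line; the grasp point (between the pads) lies 19 mm behind it; z points along the fingers, y is the line along which they close (so a half turn about z gives the same grasp; the last joint's range is limited). The gripper opens to 85 mm and grips with 20 to 120 N. Pads are 22 mm wide; open, the fingers measure 114 mm over their backs; the gripper's body (76 mm by 85 mm) begins 54 mm behind the grasp point. The pads swing forward as they close: fully open they stand 13 mm farther back than shut.
Start: joints at [1.127, 0.469, -0.049, 1.532, 0.024, 1.141, -0.082], TCP at [0.272, -0.618, 0.231] pointing down, gripper open.
Joint ranges: [-2.59, 2.59], [-0.33, 1.99], [-1.39, 1.29], [0.1, 2.45], [-1.04, 4.18], [0.21, 1.99], [-2.66, 2.66]. Speed limits (rad/s): [2.57, 2.57, 3.14, 3.14, 3.14, 3.14, 3.14].

## Interface

Orientations are given as [roll, pitch, yaw] about the fixed x, y, z axes, in that order (R = Rz(yaw) Ry(pitch) Rx(roll)).
In Python, from cell import * gives the robot as it stands. The module is installed in compiled form; this text tells all that it offers.
- The arm moves only by the shell command python3 -m jog 'ROWS' [FORCE]. ROWS is JSON, a list that holds one entry, the list of rows, each a list of 7 numbers: the shift along the world's x, y, z in m, then the turn, a rotation vector about the world's x, y, z in rad, then the opening, from -1 (shut) to 1 (fully open), so that 0 is half open. A call has 1 to 8 rows; each row shifts and turns the commanded pose from where the row before left it; what a row does not reach is not made up. A row lasts 1/8 s, in which the tool goes at most 62.5 mm and 10.7 degrees, less where a joint would pass 70% of its speed; a pose out of reach is approached as far as the arm can. A call is refused whole if a number of a shift passes 0.0625 or a number of a turn 0.188, either way. A call with a gripper value outside its range is refused whole. The fingers move at their own pace and stop on an object; FORCE is the grip in N (left out, the last holds). Time passes only in rows, so rows that do not move let the fingers close. It gives the time, the measured TCP pose, the force, the opening and the grip force at its end, in the units of the state.
- state(): the state, without advancing time (a new reading comes with each control period).
- grab_frame(name): name is "side" or "top" or "wrist"; returns the picture (400x640x3 uint8, red, green, blue); there is no depth.
- get_calibration(name): a dict with "fx", "fy", "cx", "cy" (pixels), "D" ([k1, k2, p1, p2, k3] as OpenCV has them; the pictures are not rectified), "R" (3x3) and "t" (3): a world point X has camera coordinates R X + t. Camera axes: x right, y down, z forward; pixel columns grow to the right and rows downward; lengths in m; the calibration is good to about 2 mm. A picture is of the moment at which its call begins: read the wrist's pose just before it. get_calibration takes no time and is no camera call; for the wrist camera it gives the pose at the moment of the call.
- hand_in(): hands the job in; it is judged then, once.
Trained networks look in the newest picture that a camera, given by its name, has taken for a name from the list of things; names that differ only in an ending like _2 or _b are one class to them, and where a whole thing is asked for, a point or a joint stands for the part that bears it (a point fixed in the world has none). Each returns a list of dicts, best first, with "confidence" (0 to 1); they miss things now and then, are a little off and sometimes report something else, mostly with a low value. They report only what shows in the picture. A call takes as long as a camera call.
- boxes_of(camera, target): "centre" ([x, y, z] in m, in world coordinates, good to about 4 mm: the middle of the surface that is visible of it).
The state is a dict: "time": time; "q": joint angles; "dq": joint speeds; "joint_efforts": joint torques, N m; "position": TCP position; "tcp_rot": TCP orientation; "wrist_force": force on the tool from outside, world axes, zero at the start; "moment": the same for the moment, N m; "gripper_width": finger opening in m; "finger_force": force on a finger pad.
Only numpy, scipy, OpenCV 4.12 (cv2) and the standard library are available. Lean on these libraries where they do the work, as an engineer would, in place of code of your own. Each camera call takes 0.05 s, during which the arm holds its last target. There are 200 camera calls.

## Task

One of the four identical caps on the grey chip carrier is not seated. Press gently on one end of the caps to find the one that rocks, then press that cap firmly in its middle until it is fully home, and take the hand away. Do not bear down on the seated caps, do not pull any cap up, and leave the other things on the desk where they are.

Things in the scene. Friction and masses are not known exactly. Their poses are not given: they have to be found in the camera images.
- cap_a_top (a point): middle of the flat upper face of one of four identical near-black plastic caps on the carrier. Cap: 76 mm long along the point's x, 50 mm wide along y, 18 mm tall; z points up out of the face and tilts if the cap rocks. Tops stand about 55 to 65 mm above the desk; the posts differ in height, so height does not tell which cap is unseated.
- cap_b_top (a point): middle of the flat upper face of one of four identical near-black plastic caps on the carrier. Cap: 76 mm long along the point's x, 50 mm wide along y, 18 mm tall; z points up out of the face and tilts if the cap rocks. Tops stand about 55 to 65 mm above the desk; the posts differ in height, so height does not tell which cap is unseated.
- cap_c_top (a point): middle of the flat upper face of one of four identical near-black plastic caps on the carrier. Cap: 76 mm long along the point's x, 50 mm wide along y, 18 mm tall; z points up out of the face and tilts if the cap rocks. Tops stand about 55 to 65 mm above the desk; the posts differ in height, so height does not tell which cap is unseated.
- cap_d_top (a point): middle of the flat upper face of one of four identical near-black plastic caps on the carrier. Cap: 76 mm long along the point's x, 50 mm wide along y, 18 mm tall; z points up out of the face and tilts if the cap rocks. Tops stand about 55 to 65 mm above the desk; the posts differ in height, so height does not tell which cap is unseated.
- cap_a (a joint): how far the middle of cap a has gone down since the start (m; negative: pulled up). A seated cap rests on a soft gasket: pressed anywhere it sinks level, 0.7 mm per newton, and springs back. The unseated cap, pressed 15 to 35 mm from its middle along its length, rocks (see carrier); pressed in its middle it needs a little over 11 N, goes 6 mm down to a hard stop and stays.
- cap_b (a joint): how far the middle of cap b has gone down since the start (m; negative: pulled up). A seated cap rests on a soft gasket: pressed anywhere it sinks level, 0.7 mm per newton, and springs back. The unseated cap, pressed 15 to 35 mm from its middle along its length, rocks (see carrier); pressed in its middle it needs a little over 11 N, goes 6 mm down to a hard stop and stays.
- cap_c (a joint): how far the middle of cap c has gone down since the start (m; negative: pulled up). A seated cap rests on a soft gasket: pressed anywhere it sinks level, 0.7 mm per newton, and springs back. The unseated cap, pressed 15 to 35 mm from its middle along its length, rocks (see carrier); pressed in its middle it needs a little over 11 N, goes 6 mm down to a hard stop and stays.
- cap_d (a joint): how far the middle of cap d has gone down since the start (m; negative: pulled up). A seated cap rests on a soft gasket: pressed anywhere it sinks level, 0.7 mm per newton, and springs back. The unseated cap, pressed 15 to 35 mm from its middle along its length, rocks (see carrier); pressed in its middle it needs a little over 11 N, goes 6 mm down to a hard stop and stays.
- carrier: grey plastic transponder chip carrier fixed to the desk: plate 236 x 206 x 16 mm, origin under its middle; four capped posts, 110 mm apart along its x, 94 mm along y (give or take 6). Exactly one cap, any of them, is unseated: under 1 to 2 N at an end it tips about its short middle line by about 0.2 rad, that end dipping some 5 mm, the other rising; let go, it levels itself.
- canister: bystander: closed screw-top aluminium canister, 62 mm diameter, 74 mm tall, standing; origin at the centre of its underside
- fob: bystander: dark red fob housing about 77 x 36 x 13 mm, lying; origin under its middle
- pick: bystander: steel pick tool with black round grip, 157 mm long along its x, 12 mm thick, lying; origin under its middle
- keyring: bystander: pewter key ring, 34 mm across, 4 mm thick, lying; origin under its centre

How it is judged:
By the outcome, as a careful person would: the job done as asked, in the order asked, and still so for the second after the job is handed in, with the robot touching nothing.
It also fails if it takes over 51 s, if anything falls off the work surface, if the arm or the gripper's body presses on something with over 40 N, if the wrist force passes 120 N, or if a joint passes its speed limit or range.

## Working session

There is one attempt and no reset: what is moved stays moved. The work goes in short steps, Python scripts to look and compute and a shell command to move; the robot and the scene stay as the last step left them, time stands still between calls to the robot, and variables do not carry over. Pictures are saved under pics/ and viewed, at most 10 in all, crops included, and the job is handed in when it is done.

```bash
mkdir -p pics; python3 - <<'E'
from cell import *
import cv2
s=state();print(s['time'],s['position'],s['tcp_rot'],s['wrist_force'],s['gripper_width'])
ims=[]
for n in ['top','side']:
    im=grab_frame(n);cv2.imwrite(f'pics/{n}0.png',im[:,:,::-1])
    c=get_calibration(n);print(n,c)
    for t in ['cap_a_top','cap_a','carrier']:
        for d in boxes_of(n,t): print(n,t,d)
E
```

```text
0.0 [ 0.27177685 -0.61723629  0.23025521] [-3.13962946e+00  7.76317921e-05  4.14799446e-01] [-0.79394461  0.44819029  0.06265575] 0.08519750343742363
top {'fx': 510.41333016774536, 'fy': 510.41333016774536, 'cx': 321.9986605273412, 'cy': 198.4402721172188, 'D': array([-0.108138,  0.      ,  0.      ,  0.      ,  0.      ]), 'R': array([[ 0.0188826 , -0.9991954 ,  0.0353836 ],
       [-0.99367559, -0.02267277, -0.10997617],
       [ 0.11068993, -0.03308318, -0.9933042 ]]), 't': array([0.03707234, 0.54550053, 1.02637993])}
top cap_a_top {'centre': [0.4703, -0.0173, 0.0624], 'confidence': 0.67}
top cap_a {'centre': [0.5766, -0.0086, 0.0663], 'confidence': 0.96}
top cap_a {'centre': [0.4647, -0.0192, 0.0589], 'confidence': 0.95}
top cap_a {'centre': [0.5778, 0.0827, 0.0603], 'confidence': 0.61}
top cap_a {'centre': [0.4678, 0.0728, 0.0619], 'confidence': 0.59}
top carrier {'centre': [0.5207, 0.0267, 0.0151], 'confidence': 0.77}
side {'fx': 397.9982023184655, 'fy': 397.9982023184655, 'cx': 316.84294915470167, 'cy': 194.0606537018966, 'D': array([-0.01129329,  0.        ,  0.        ,  0.        ,  0.        ]), 'R': array([[-0.71470025, -0.69939175,  0.00739807],
       [-0.54292155,  0.54807472, -0.63627848],
       [ 0.44095322, -0.45876496, -0.77142399]]), 't': array([0.4523869 , 0.31608932, 0.79320219])}
side cap_a_top {'centre': [0.4621, -0.0121, 0.0613], 'confidence': 0.56}
side cap_a {'centre': [0.5693, 0.0881, 0.0588], 'confidence': 0.96}
side cap_a {'centre': [0.4643, -0.0107, 0.0578], 'confidence': 0.83}
side cap_a {'centre': [0.4672, 0.0779, 0.0604], 'confidence': 0.72}
side cap_a {'centre': [0.572, -0.0027, 0.0616], 'confidence': 0.66}
side carrier {'centre': [0.4952, 0.0586, 0.0183], 'confidence': 0.65}
side carrier {'centre': [0.5726, 0.0882, 0.0662], 'confidence': 0.21}
```

View pics/top0.png

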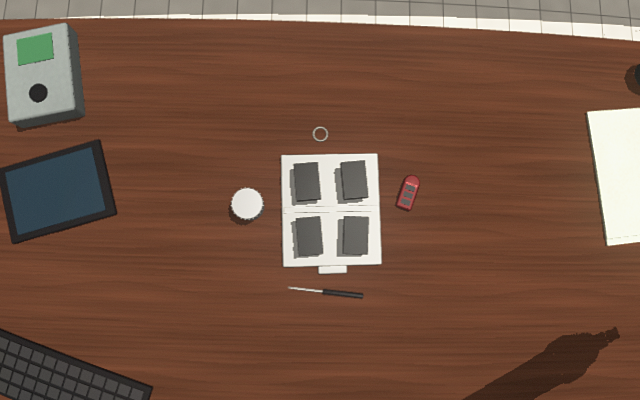

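View pics/side0.png

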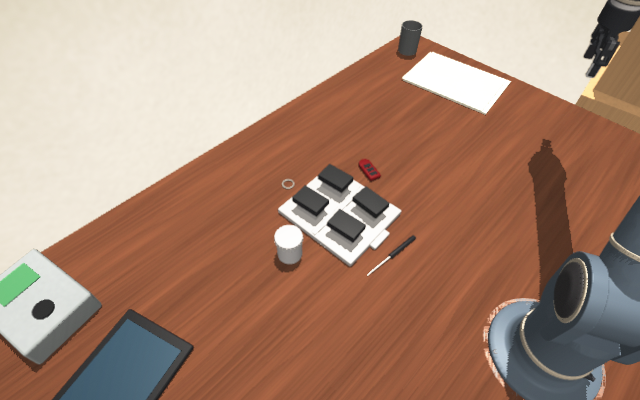

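The top view shows four caps at about (307,181), (354,180), (309,236) and (355,236), with their long side roughly along world x. The side view shows all four clear of the canister (289,243) and the fob (370,170). I'll move over the carrier with the fingers shut.

```bash
python3 -m jog '[[[0.02,0.06,0,0,0,-0.05,-1],[0.02,0.06,0,0,0,-0.05,-1],[0.02,0.06,0,0,0,-0.05,-1],[0.02,0.06,0,0,0,-0.05,-1],[0.02,0.06,0,0,0,-0.05,-1],[0.02,0.06,0,0,0,-0.05,-1],[0.02,0.06,0,0,0,-0.05,-1],[0.02,0.06,0,0,0,-0.06,-1]]]' 
python3 -m jog '[[[0.02,0.05,0.02,0,0,0,-1],[0.02,0.05,0.02,0,0,0,-1],[0.02,0.05,0.02,0,0,0,-1],[0,0,0,0,0,0,-1],[0,0,0,0,0,0,-1]]]'
python3 - <<'E'
from cell import *
import cv2
s=state();print(s['position'],s['tcp_rot'],s['wrist_force'],s['gripper_width'])
c=get_calibration('wrist');print(c)
cv2.imwrite('pics/w1.png',grab_frame('wrist')[:,:,::-1])
for t in ['cap_a']:
    for d in boxes_of('wrist',t): print(t,d)
E
```

```text
time: 1.4
position: [0.4307, -0.1416, 0.2318]
tcp_rot: [3.141, -0.001, 0.003]
wrist_force: [1.0, -0.4, 1.0]
gripper_width: -0.0002
finger_force: 0.0
time: 2.02
position: [0.4898, 0.0059, 0.291]
tcp_rot: [3.141, 0.001, 0.004]
wrist_force: [0.2, -0.7, 0.4]
gripper_width: -0.0002
finger_force: 0.0
[0.4898107  0.00586337 0.29101019] [3.14073541e+00 7.07198391e-04 4.46317402e-03] [ 0.24973467 -0.6601834   0.38680459] -0.00022486779203725898
{'fx': 301.62251005719884, 'fy': 301.62251005719884, 'cx': 322.7072033049508, 'cy': 196.54899550570437, 'D': array([0.00759819, 0.        , 0.        , 0.        , 0.        ]), 'R': array([[ 0.00580206, -0.99998221,  0.00138669],
       [-0.9491178 , -0.00507028,  0.31488044],
       [-0.3148678 , -0.00314309, -0.94913033]]), 't': array([0.00213776, 0.40432863, 0.59199416])}
cap_a {'centre': [0.5827, -0.0127, 0.0663], 'confidence': 0.92}
cap_a {'centre': [0.5796, 0.0777, 0.0623], 'confidence': 0.81}
cap_a {'centre': [0.4693, 0.0708, 0.0548], 'confidence': 0.72}
cap_a {'centre': [0.4728, -0.023, 0.0619], 'confidence': 0.7}
```

View pics/w1.png

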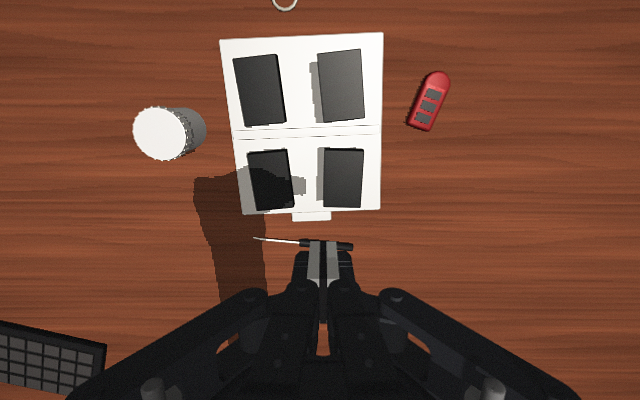

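The wrist view shows the four cap faces, centred near (259,90), (341,85), (343,178) and (271,180). The canister is at (166,133) and the fob at (429,100).

```bash
cat > h.py <<'E'
import numpy as np,cv2
def proj(c,uv,z):
    K=np.array([[c['fx'],0,c['cx']],[0,c['fy'],c['cy']],[0,0,1]])
    p=cv2.undistortPoints(np.array(uv,float).reshape(-1,1,2),K,np.array(c['D'])).reshape(-1,2)
    d=np.c_[p,np.ones(len(p))]@c['R']; o=-c['R'].T@c['t']
    return o+d*((z-o[2])/d[:,2])[:,None]
E
python3 - <<'E'
from cell import *
from h import *
c=get_calibration('wrist')
for n,q in dict(FL=[(233,58),(276,54),(285,122),(243,127)],FR=[(318,52),(361,48),(365,118),(321,123)],NR=[(326,148),(363,149),(361,208),(323,207)],NL=[(248,153),(286,150),(295,209),(256,211)]).items():
    P=proj(c,q,.06);v=(P[0]+P[1]-P[2]-P[3])/2;w=(P[0]+P[3]-P[1]-P[2])/2
    print(n,P.mean(0).round(4),'len',np.linalg.norm(v).round(4),'wid',np.linalg.norm(w).round(4),'yaw',np.arctan2(v[1],v[0]).round(3))
t=cv2.imread('pics/top0.png');cv2.imwrite('pics/tc.png',cv2.resize(t[145:275,270:390],None,fx=4.6,fy=4.6,interpolation=cv2.INTER_CUBIC))
E
```

```text
FL [0.5749 0.0785 0.06  ] len 0.0757 wid 0.0502 yaw 0.083
FR [ 0.5807 -0.0172  0.06  ] len 0.0771 wid 0.0508 yaw 0.076
NR [ 0.4694 -0.0223  0.06  ] len 0.0781 wid 0.0482 yaw -0.016
NL [0.4655 0.07   0.06  ] len 0.0782 wid 0.0498 yaw 0.09
```

View pics/tc.png

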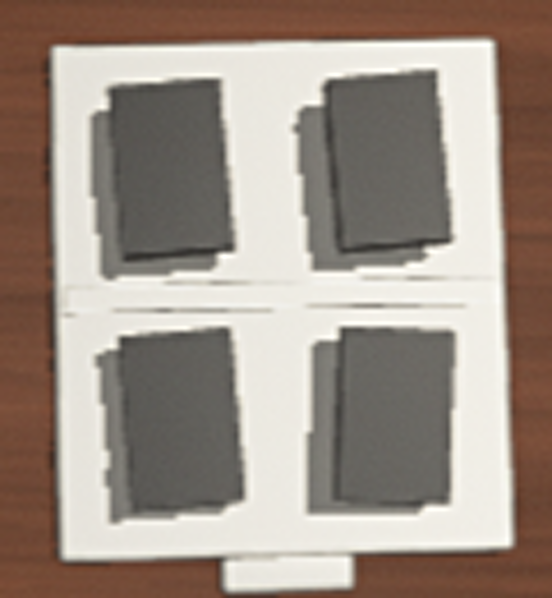

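The crop shows the same four cap faces, centred at (172,168), (389,160), (395,415) and (182,418), all level.

```bash
python3 - <<'E'
from cell import *
from h import *
c=get_calibration('top')
for n,q in dict(FL=(172,168),FR=(389,160),NR=(395,415),NL=(182,418)).items():
    print(n,[proj(c,[(270+q[0]/4.6,145+q[1]/4.6)],z)[0].round(4) for z in (.055,.06,.065)])
print(state()['position'])
E
```

```text
FL [array([0.5755, 0.0795, 0.055 ]), array([0.5748, 0.0795, 0.06  ]), array([0.5741, 0.0796, 0.065 ])]
FR [array([ 0.5814, -0.0162,  0.055 ]), array([ 0.5807, -0.0157,  0.06  ]), array([ 0.5799, -0.0152,  0.065 ])]
NR [array([ 0.469 , -0.0202,  0.055 ]), array([ 0.4688, -0.0197,  0.06  ]), array([ 0.4686, -0.0192,  0.065 ])]
NL [array([0.4658, 0.0728, 0.055 ]), array([0.4656, 0.0728, 0.06  ]), array([0.4655, 0.0729, 0.065 ])]
[0.48950176 0.00492744 0.29069858]
```

```bash
python3 -m jog '[[[0.006,-0.027,-0.04,0,0,0,-1],[0,0,-0.06,0,0,0,-1],[0,0,-0.06,0,0,0,-1],[0,0,-0.05,0,0,0,-1],[0,0,-0.011,0,0,0,-1],[0,0,0,0,0,0,-1],[0,0,0,0,0,0,-1]]]'
python3 -m jog '[[[0,0,-0.001,0,0,0,-1],[0,0,-0.001,0,0,0,-1],[0,0,0,0,0,0,-1]]]'
python3 -m jog '[[[0,0,-0.001,0,0,0,-1],[0,0,-0.001,0,0,0,-1],[0,0,0,0,0,0,-1]]]'
```

```text
time: 3.0
position: [0.4978, -0.0207, 0.0723]
tcp_rot: [3.141, -0.004, 0.004]
wrist_force: [-0.3, 0.7, 0.1]
gripper_width: -0.0001
finger_force: 0.0
time: 3.38
position: [0.4963, -0.0204, 0.0687]
tcp_rot: [3.141, -0.001, 0.005]
wrist_force: [-0.3, 0.8, 0.3]
gripper_width: -0.0005
finger_force: 0.0
time: 3.75
position: [0.4961, -0.0204, 0.0662]
tcp_rot: [3.142, 0.0, 0.005]
wrist_force: [-0.3, -0.3, -1.2]
gripper_width: 0.0001
finger_force: 0.0
```

```bash
for i in 1; do python3 -m jog '[[[0,0,-0.001,0,0,0,-1],[0,0,-0.001,0,0,0,-1],[0,0,0,0,0,0,-1]]]' | grep -E "pos|force: \[|time"; python3 -m jog '[[[0,0,-0.001,0,0,0,-1],[0,0,0,0,0,0,-1]]]'| grep -E "pos|force: \[|time"; done
```

```text
time: 4.12
position: [0.4961, -0.0204, 0.0642]
wrist_force: [-0.0, -1.3, 0.2]
time: 4.38
position: [0.4961, -0.0204, 0.0633]
wrist_force: [1.1, 0.7, -0.3]
```

```bash
python3 -m jog '[[[0,0,-0.0015,0,0,0,-1],[0,0,0,0,0,0,-1]]]' | grep -E "pos|force: \[|time"; python3 -m jog '[[[0,0,-0.0015,0,0,0,-1],[0,0,0,0,0,0,-1]]]'| grep -E "pos|force: \[|time"
```

```text
time: 4.62
position: [0.4961, -0.0204, 0.0617]
wrist_force: [0.0, -0.2, -0.0]
time: 4.88
position: [0.4962, -0.0204, 0.0603]
wrist_force: [0.3, -0.1, 0.3]
```

```bash
python3 -m jog '[[[0,0,-0.0015,0,0,0,-1],[0,0,0,0,0,0,-1]]]' | grep -E "pos|force: \[|time"; python3 -m jog '[[[0,0,-0.0015,0,0,0,-1],[0,0,0,0,0,0,-1]]]'| grep -E "pos|force: \[|time"
```

```text
time: 5.12
position: [0.4963, -0.0204, 0.0589]
wrist_force: [-0.4, -0.0, 2.6]
time: 5.38
position: [0.4963, -0.0204, 0.0575]
wrist_force: [-1.5, -1.3, 3.9]
```

```bash
for i in 1 2 3; do python3 -m jog '[[[0,0,0,0,0,0,-1]]]' | grep -E "wrist"; done; python3 - <<'E'
from cell import *
import cv2
im=grab_frame('side')[130:280,250:430,::-1];cv2.imwrite('pics/s1.png',cv2.resize(im,None,fx=4,fy=4,interpolation=cv2.INTER_CUBIC))
E
```

```text
wrist_force: [-0.2, 0.3, 4.2]
wrist_force: [-0.2, -0.3, 4.1]
wrist_force: [-1.4, 0.1, 4.3]
```

View pics/s1.png

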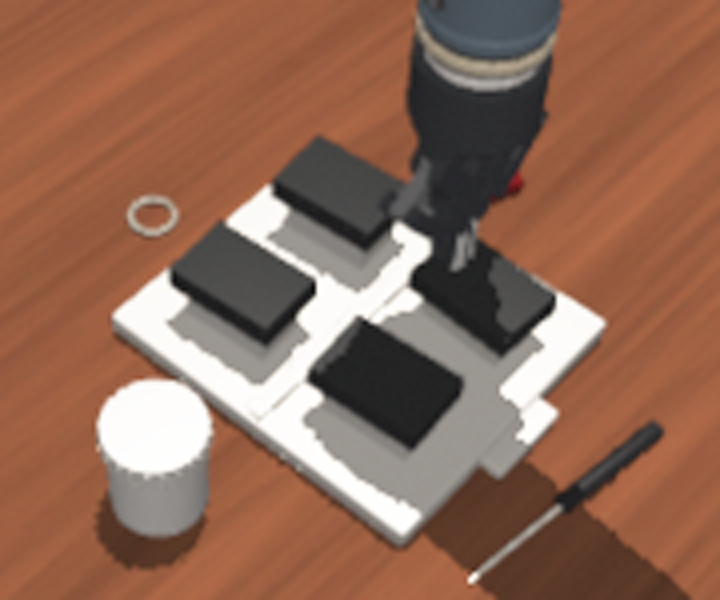

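The tip rests on the near-right cap's far end at about (465,270). That cap looks level, and 4.2 N for about 3 mm matches the gasket, so it is seated. Next is the near-left cap.

```bash
python3 -m jog '[[[0,0,0.028,0,0,0,-1],[-0.002,0.047,0,0,0,0.04,-1],[-0.002,0.047,0,0,0,0.04,-1],[0,0,-0.017,0,0,0,-1],[0,0,0,0,0,0,-1],[0,0,0,0,0,0,-1]]]' | grep -E "pos|force: \[|time"
for i in 1; do python3 -m jog '[[[0,0,-0.0015,0,0,0,-1],[0,0,0,0,0,0,-1]]]' | grep -E "pos|force: \[|time"; python3 -m jog '[[[0,0,-0.0015,0,0,0,-1],[0,0,0,0,0,0,-1]]]'| grep -E "pos|force: \[|time"; done
```

```text
time: 6.55
position: [0.4921, 0.0721, 0.068]
wrist_force: [-0.4, -0.7, 0.3]
time: 6.8
position: [0.4924, 0.0729, 0.067]
wrist_force: [-0.8, 0.1, 0.2]
time: 7.05
position: [0.4922, 0.0735, 0.0653]
wrist_force: [-0.0, 0.2, -0.4]
```

```bash
python3 -m jog '[[[0,0,-0.0015,0,0,0,-1],[0,0,0,0,0,0,-1]]]' | grep -E "pos|force: \[|time"
```

```text
time: 7.3
position: [0.4921, 0.0736, 0.0637]
wrist_force: [0.2, -0.5, -0.4]
```

```bash
python3 -m jog '[[[0,0,-0.0015,0,0,0,-1],[0,0,0,0,0,0,-1]]]' | grep -E "pos|force: \[|time"; python3 -m jog '[[[0,0,-0.0015,0,0,0,-1],[0,0,0,0,0,0,-1]]]'| grep -E "pos|force: \[|time"
```

```text
time: 7.55
position: [0.4921, 0.0736, 0.0622]
wrist_force: [-0.0, 0.1, 0.4]
time: 7.8
position: [0.4922, 0.0736, 0.0608]
wrist_force: [-0.1, -1.1, 0.1]
```

```bash
python3 -m jog '[[[0,0,0,0,0,0,-1]]]' | grep -E "pos|force: \[|time"
```

```text
time: 7.92
position: [0.4922, 0.0736, 0.0609]
wrist_force: [-0.1, 0.6, 0.9]
```

```bash
python3 -m jog '[[[0,0,-0.0015,0,0,0,-1],[0,0,0,0,0,0,-1]]]' | grep -E "pos|force: \[|time"; python3 -m jog '[[[0,0,-0.0015,0,0,0,-1],[0,0,0,0,0,0,-1]]]'| grep -E "pos|force: \[|time"
```

```text
time: 8.18
position: [0.4922, 0.0736, 0.0593]
wrist_force: [0.0, 0.8, 1.3]
time: 8.43
position: [0.4922, 0.0736, 0.0578]
wrist_force: [-0.4, 0.8, 0.5]
```

```bash
for i in 1 2; do python3 -m jog '[[[0,0,0,0,0,0,-1]]]' | grep wrist; done; python3 -m jog '[[[0,0,-0.0015,0,0,0,-1],[0,0,0,0,0,0,-1]]]' | grep -E "pos|force: \[|time";for i in 1 2; do python3 -m jog '[[[0,0,0,0,0,0,-1]]]' | grep wrist; done
```

```text
wrist_force: [-0.8, -0.4, 0.5]
wrist_force: [-0.0, 0.1, 0.7]
time: 8.93
position: [0.4924, 0.0736, 0.0564]
wrist_force: [0.6, -0.1, 1.3]
wrist_force: [1.0, -0.6, 1.9]
wrist_force: [1.0, -0.1, 0.1]
```

```bash
python3 - <<'E'
from cell import *
import cv2
im=grab_frame('side')[150:260,270:420,::-1];cv2.imwrite('pics/s2.png',cv2.resize(im,None,fx=5,fy=5,interpolation=cv2.INTER_CUBIC))
E
```

```text
(no output)
```

View pics/s2.png

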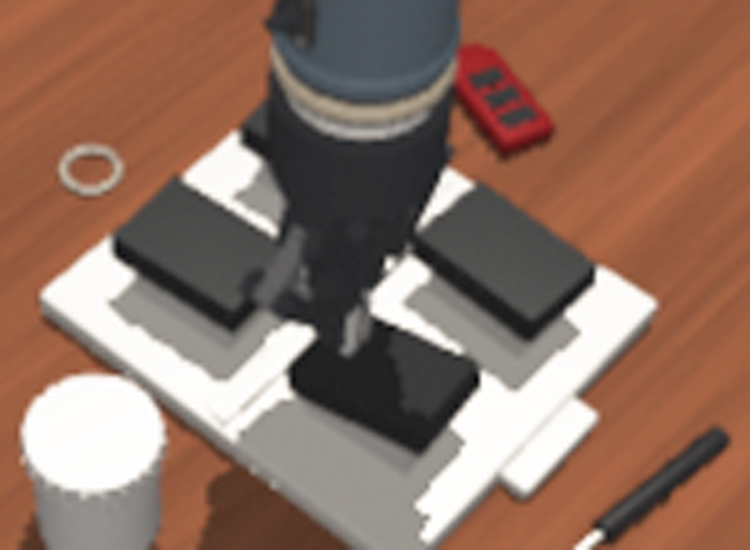

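The near-left cap under the tip is tipped. Its far-end corner, at about (292,380) in the crop, has dropped about 3.5 px since the last picture, while its near end held. The force is only about 1 N after 4.5 mm, so this is the cap that rocks. I'll press its middle now.

```bash
python3 -m jog '[[[0,0,0.014,0,0,0,-1],[-0.027,-0.002,0,0,0,0,-1],[0,0,0,0,0,0,-1],[0,0,-0.006,0,0,0,-1],[0,0,0,0,0,0,-1],[0,0,0,0,0,0,-1]]]' | grep -E "pos|force: \[|time"
python3 -m jog '[[[0,0,-0.0015,0,0,0,-1],[0,0,0,0,0,0,-1]]]' | grep -E "pos|force: \[|time"; python3 -m jog '[[[0,0,-0.0015,0,0,0,-1],[0,0,0,0,0,0,-1]]]'| grep -E "pos|force: \[|time"; python3 -m jog '[[[0,0,-0.001,0,0,0,-1],[0,0,0,0,0,0,-1]]]'| grep -E "pos|force: \[|time"
```

```text
time: 9.98
position: [0.4656, 0.0717, 0.0642]
wrist_force: [0.4, -0.3, 0.1]
time: 10.22
position: [0.4652, 0.0716, 0.0627]
wrist_force: [0.6, -0.4, -0.3]
time: 10.48
position: [0.4651, 0.0716, 0.0612]
wrist_force: [-0.1, 0.5, 0.0]
time: 10.72
position: [0.4651, 0.0716, 0.0602]
wrist_force: [0.4, -0.1, -0.1]
```

```bash
python3 -m jog '[[[0,0,-0.001,0,0,0,-1],[0,0,0,0,0,0,-1]]]' | grep -E "pos|force: \[|time"; python3 -m jog '[[[0,0,-0.001,0,0,0,-1],[0,0,0,0,0,0,-1]]]'| grep -E "pos|force: \[|time"; python3 -m jog '[[[0,0,-0.001,0,0,0,-1],[0,0,0,0,0,0,-1]]]'| grep -E "pos|force: \[|time"
```

```text
time: 10.98
position: [0.4653, 0.0716, 0.0597]
wrist_force: [-1.0, 0.6, 4.3]
time: 11.22
position: [0.4653, 0.0716, 0.0591]
wrist_force: [-2.8, -0.1, 8.1]
time: 11.48
position: [0.4653, 0.0716, 0.0581]
wrist_force: [-2.1, 0.3, 9.8]
```

It is stiff here (about 8 N within 1 mm), unlike the gasket, so this is the unseated cap. I'll keep pressing.

```bash
python3 -m jog '[[[0,0,-0.001,0,0,0,-1],[0,0,-0.001,0,0,0,-1],[0,0,0,0,0,0,-1]]]' | grep -E "pos|force: \[|time"; python3 -m jog '[[[0,0,-0.001,0,0,0,-1],[0,0,-0.001,0,0,0,-1],[0,0,0,0,0,0,-1]]]'| grep -E "pos|force: \[|time"; python3 -m jog '[[[0,0,-0.001,0,0,0,-1],[0,0,0,0,0,0,-1]]]'| grep -E "pos|force: \[|time"
```

```text
time: 11.85
position: [0.4653, 0.0716, 0.0561]
wrist_force: [-3.5, -0.3, 9.3]
time: 12.22
position: [0.4653, 0.0716, 0.0541]
wrist_force: [-1.9, -0.0, 9.4]
time: 12.48
position: [0.4653, 0.0716, 0.0536]
wrist_force: [-4.3, -0.9, 15.0]
```

```bash
python3 -m jog '[[[0,0,-0.001,0,0,0,-1],[0,0,0,0,0,0,-1]]]' | grep -E "pos|force: \[|time"; python3 -m jog '[[[0,0,-0.001,0,0,0,-1],[0,0,0,0,0,0,-1],[0,0,0,0,0,0,-1]]]'| grep -E "pos|force: \[|time"
```

```text
time: 12.72
position: [0.4654, 0.0716, 0.0535]
wrist_force: [-7.9, -1.8, 24.2]
time: 13.1
position: [0.4654, 0.0716, 0.0534]
wrist_force: [-9.0, -2.3, 32.2]
```

The cap is at the hard stop: the position holds at 0.0534 while the force climbs to 32 N. I'll retreat straight up.

```bash
python3 -m jog '[[[0,0,0.003,0,0,0,-1],[0,0,0.02,0,0,0,-1],[0,0,0.05,0,0,0,-1],[0,0,0.05,0,0,0,-1],[0,-0.06,0.05,0,0,0,-1],[0,-0.06,0,0,0,0,-1],[0,-0.06,0,0,0,0,-1],[0,-0.06,0,0,0,0,-1]]]' | grep -E "pos|force: \[|time"
python3 -m jog '[[[0,0,0,0,0,0,-1],[0,0,0,0,0,0,-1],[0,0,0,0,0,0,-1]]]' | grep -E "pos|force: \[|time"
python3 - <<'E'
from cell import *
import cv2
im=grab_frame('side')[130:280,250:430,::-1];cv2.imwrite('pics/s3.png',cv2.resize(im,None,fx=4,fy=4,interpolation=cv2.INTER_CUBIC))
E
```

```text
time: 14.1
position: [0.465, -0.1583, 0.2135]
wrist_force: [1.2, 0.1, 0.0]
time: 14.48
position: [0.4654, -0.1547, 0.2133]
wrist_force: [-0.0, 1.0, -0.1]
```

View pics/s3.png

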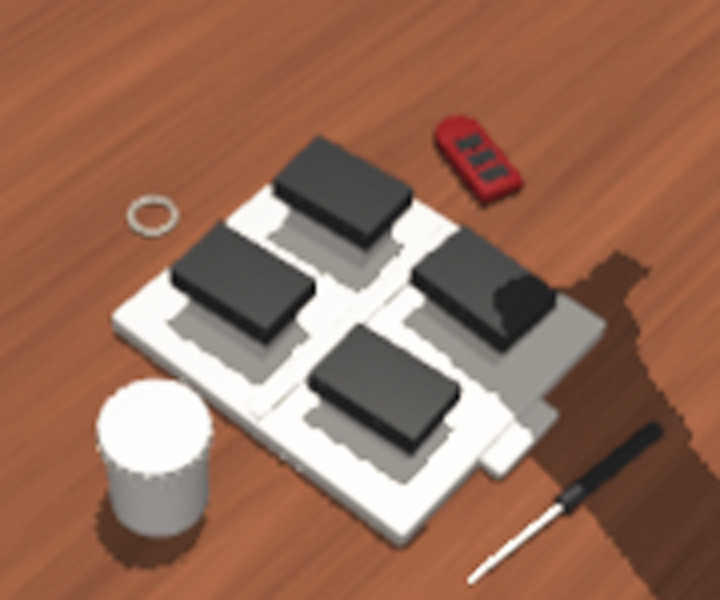

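The near-left cap at about (384,388) sits level and lower than before. The other caps, canister, fob, pick and ring have not moved.

```bash
python3 -c "
from cell import *
print(hand_in())"
```

```text
the job is handed in; nothing more can be done
None
```

I found the rocking cap (near-left), pressed it in its middle about 6 mm down to its hard stop, moved the hand clear and handed the job in; only one other cap was touched, gently (about 4 N), and nothing else moved.

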